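# Fit and test the brooder's backup battery

## Robot

A 7-joint arm with a two-finger parallel gripper is mounted at the origin on the work surface. World frame = base frame: x ahead of the robot, y to its left, z up, the work surface at z = 0. Lengths are in m, angles in rad, forces in N, time in s.
With the tool pointing down it reaches from about 0.425 to 1.025 m from the base axis. Payload 3.6 kg.
Tool frame: the origin (TCP) lies midway between the tips of the shut fingers; the grasp point (between the pads) lies 19 mm behind it (arm.pinch_z is the distance from the TCP to the grasp point, in m); z points along the fingers, y is the line along which they close (so a half turn about z gives the same grasp; the last joint's range is limited). The gripper opens to 85 mm and grips with 20 to 120 N. Pads are 22 mm wide; open, the fingers measure 114 mm over their backs; the gripper's body (76 mm by 85 mm) begins 54 mm behind the grasp point. The pads swing forward as they close: fully open they stand 13 mm farther back than shut.
Start: joints at [-1.401, 0.591, 0.048, 1.609, -0.033, 0.943, -0.034], TCP at [0.189, 0.7, 0.231] pointing down, gripper open.
Joint ranges: [-2.69, 2.69], [-0.47, 2.24], [-1.27, 1.36], [0.19, 2.51], [-1.53, 4.68], [0.08, 2.07], [-3.09, 3.09]. Speed limits (rad/s): [2.57, 2.57, 3.14, 3.14, 3.14, 3.14, 3.14].

## Interface

Orientations are given as [roll, pitch, yaw] about the fixed x, y, z axes, in that order (R = Rz(yaw) Ry(pitch) Rx(roll)).
In Python, from plant import arm, imaging gives the robot as it stands.
- The arm moves only by the shell command python3 -m inch 'ROWS' [FORCE]. ROWS is JSON, a list of rows, each a list of 7 numbers: the shift along the tool's x, y, z normalised to -1 to 1, where 1 is 0.25 m, then the turn, a rotation vector about the tool's x, y, z normalised to -1 to 1, where 1 is 120 degrees, then the opening, from -1 (shut) to 1 (fully open). A call has 1 to 8 rows; each row is the pose to reach, as a shift and turn from the pose commanded when the call began, along the tool's axes at that moment; what a row does not reach only later rows make up. A row lasts 1/12 s, in which the tool goes at most 41.7 mm and 7.16 degrees, less where a joint would pass 70% of its speed; a pose out of reach is approached as far as the arm can. A call with a number of a shift or a turn outside -1 to 1 is refused whole. A call with a gripper value outside its range is refused whole. The fingers move at their own pace and stop on an object; FORCE is the grip in N (left out, the last holds). Time passes only in rows, so rows that repeat a pose let the fingers close. It gives the time, the measured TCP pose, the force, the opening and the grip force at its end, in the units of the state.
- arm.observe(): the state, without advancing time (a new reading comes with each control period).
- imaging.snapshot(name): name is "scene" or "top"; returns a dict with "color" (400x640x3 uint8, red, green, blue), "fovy" (degrees; the focal length in pixels is half the picture's height over the tangent of half this angle, whatever the lens; pixels are square), "cx", "cy" (the principal point, pixels), "k1" (the pictures are not rectified: a ray, as slopes to the right and down, at radius r is drawn at 1 + k1 r^2 times it, then the intrinsics apply), "T" (4x4, takes a point from camera to world coordinates). Camera axes: x right, y up, looking along -z (the intrinsics and any distortion apply to the point x, -y, -z); pixel columns grow to the right and rows downward; lengths in m; the calibration is good to about 2 mm. A picture is of the moment at which its call begins. There is no depth.
- arm.close_job(): hands the job in; it is judged then, once.
The state is a dict: "t": time; "joint_pos": joint angles; "joint_velocities": joint speeds; "joint_torque": joint torques, N m; "tcp_pos": TCP position; "ee_rot": TCP orientation; "force": force on the tool from outside, world axes, zero at the start; "wrist_torque": the same for the moment, N m; "gripper_width": opening from 0.0 (shut) to 1.0 (fully open); "grip_force": force on a finger pad.
Only numpy, scipy, OpenCV 4.12 (cv2) and the standard library are available. Lean on these libraries where they do the work, as an engineer would, in place of code of your own. Each camera call takes 0.05 s, during which the arm holds its last target. There are 200 camera calls.

## Task

Fit the charged battery cassette, the one with the green handle, into the empty bay on the sloping deck of the brooder's heater control box, pushed fully home so that it sits flat and square. Then press the yellow test button fully down and let it come back up, leaving the cassette seated. Leave the red-handled cassette and everything else on the table where it is.

Things in the scene. Friction and masses are not known exactly. Their poses are not given: they have to be found in the camera images.
- charged: The charged battery cassette: black box 80 (x) x 56 (y) x 24 (z) mm, edges rounded 3 mm, mass about 0.2 kg, with a green handle rib on top, 60 (x) x 16 (y) x 22 (z) mm, centred, running along x, so the whole is 46 mm high. Origin: centre of its underside; z is up through the rib. It starts flat on the table. It is the same either way round (half turn about z) and fits the bay either way.
- flat: The spent battery cassette: same shape and size as the charged one, but with a red handle rib. It lies flat on the table near the charged one, on either side of it, and is not to be moved.
- console: The heater control box, fixed: grey wedge 260 mm wide (y) with a blue deck 190 mm long sloping up away from the robot at 30 degrees, from 25 mm above the table in front to 120 mm at the back. The bay is on the right of the deck, the test button on the left. Origin: on the table under the deck's centre; z up, x level towards its high back.
- bay: Bay (pocket) in the sloping deck, 84 (x) x 60 (y) mm, 14 mm deep, straight walls: 2 mm spare all round the cassette. Origin: centre of its floor, 60 mm above the table; x up the slope, y level (left seen from the robot), z square out of the deck, whose surface is at z = 14 mm. A seated cassette has its origin and z on the bay's, x along bay x either way, its box 10 mm proud of the deck.
- button_top (a point): Centre of the top face of the yellow test button (when not pressed), 28 mm across, in a black round housing 44 mm across and 12 mm high on the deck, to the left of the bay (at bay x -35, y +115 mm). Its axes are those of the bay: z points out of the deck and the button is pressed along -z. It stands 10 mm above its housing, 22 mm above the deck. Moves with the button.
- button (a joint): Travel of the test button in m: 0 is up, 0.006 is fully down. Spring return; it begins to move at about 1.5 N and is fully down at 5 N.
- mug: Blue mug with pencils, 80 mm across, 90 mm high (pencils to 150 mm); bystander. Origin: centre of its underside.
- cards: Pink box of cards, 90 x 65 x 22 mm; bystander. Origin: centre of its underside.
- webcam: Black webcam, ball on a 40 x 60 mm foot, 68 mm high; bystander. Origin: centre of its underside.
There are look-alikes about, which are no part of the job. What is shaped like the charged but white is not meant.

How it is judged:
On the way, in this order (a step that is already met when the one before it is completed fails the run):
1. the green-handled cassette is fully home in the bay, flat and square (z of charged in the frame of bay between -0.003 and 0.0025 m and x of charged in the frame of bay between -0.005 and 0.005 m and y of charged in the frame of bay between -0.005 and 0.005 m and angle between the z axis of charged and the z axis of bay, either way round below 0.05 rad and angle between the x axis of charged and the x axis of bay, either way round below 0.1 rad), for 0.3 s.
2. with the cassette seated, the test button is pressed at least 5 of its 6 mm (all of step 1 and value of joint button above 0.005 m), for 0.1 s.
At the end, for the whole second after the job is handed in: The green-handled cassette rests released in the bay, either way round: underside within 2.5 mm of the bay floor, centre within 5 mm along each side, flat within 0.05 rad, square within 0.1 rad; the button is back up within 1 mm (all of step 1 and value of joint button below 0.001 m and linear speed of charged below 0.02 m/s); the robot touches nothing.
It fails at once if the red-handled cassette is moved more than 30 mm (distance of flat from where it was at the start of the episode above 0.03 m).
It fails at once if another bystander (mug, card box or webcam) is moved more than 30 mm (distance of any of mug, cards, webcam from where it was at the start of the episode above 0.03 m).
It also fails if it takes over 46 s, if anything falls off the work surface, if the arm or the gripper's body presses on something with over 40 N, if the wrist force passes 120 N, or if a joint passes its speed limit or range.

## Working session

There is one attempt and no reset: what is moved stays moved. The work goes in short steps, Python scripts to look and compute and a shell command to move; the robot and the scene stay as the last step left them, time stands still between calls to the robot, and variables do not carry over. Pictures are saved under pics/ and viewed, at most 10 in all, crops included, and the job is handed in when it is done.

```bash
ls; mkdir -p pics
python3 - <<'E'
from plant import arm, imaging
import cv2, numpy as np
for n in("scene","top"):
    s=imaging.snapshot(n); cv2.imwrite(f"pics/{n}0.png",s["color"][:,:,::-1]); np.save(f"{n}0.npy",s,allow_pickle=True)
    print(n,s["fovy"],s["cx"],s["cy"],s["k1"],np.round(s["T"],4).tolist())
print(arm.observe(),arm.pinch_z)
E
```

```text
pics
scene 44.93124096419014 320.85456283823794 202.56977137010801 0.00273012874051356 [[0.4418, -0.4951, 0.7481, 1.4415], [0.8967, 0.2672, -0.3528, -0.4794], [-0.0252, 0.8268, 0.562, 0.7806], [0.0, 0.0, 0.0, 1.0]]
top 42.07391537389106 312.04680642632434 209.8500579394634 -0.16149325555570368 [[0.0018, 0.9867, -0.1626, 0.2341], [-1.0, 0.0018, -0.0001, -0.0225], [0.0002, 0.1626, 0.9867, 1.5619], [0.0, 0.0, 0.0, 1.0]]
{'t': 0.1, 'joint_pos': array([-1.40049686,  0.59203874,  0.04832262,  1.60971733, -0.03331006,
        0.94270905, -0.03369384]), 'joint_velocities': array([-0.00029549, -0.00227656, -0.00061632, -0.0044051 , -0.0004942 ,
        0.0014025 , -0.00035003]), 'joint_torque': array([ 4.05079481e-03, -5.49995649e+01,  1.55354127e+00, -1.98823714e+01,
        9.83677193e-03,  3.81171631e-03,  6.55251959e-07]), 'tcp_pos': array([0.18884575, 0.69918414, 0.23023881]), 'ee_rot': array([-3.13952891e+00,  1.18304577e-04,  2.87785801e+00]), 'force': array([ 0.13800473, -0.58150861,  0.26692955]), 'wrist_torque': array([-0.03228981, -0.02173431,  0.01823409]), 'grip_force': 0.0, 'gripper_width': 1.00069037163518} 0.0187
```

View pics/scene0.png

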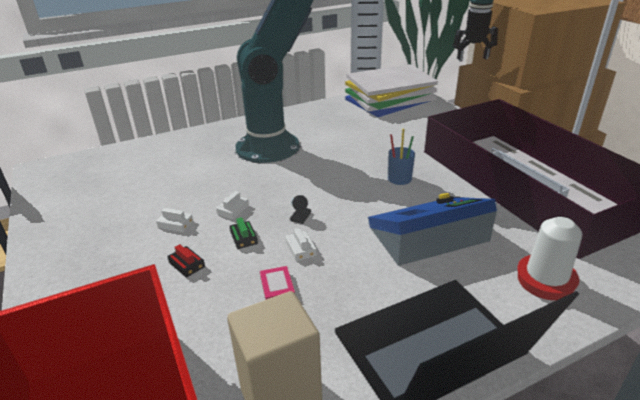

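View pics/top0.png

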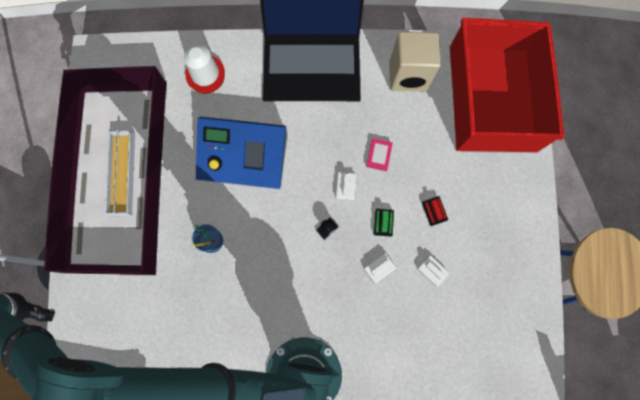

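Scene view: the green cassette is at (243,233), the red one at (186,260), and the console on the right. Top view: green rib at (384,221), red at (434,209), bay at (255,155), button at (214,163), webcam at (326,228), a white look-alike at (346,183).

```bash
cat > h.py <<'E'
import numpy as np, cv2
from scipy.spatial.transform import Rotation as R
def cam(s):
    f=200/np.tan(np.radians(s["fovy"])/2); return f,s["cx"],s["cy"],s["k1"],np.array(s["T"])
def ray(s,p):
    f,cx,cy,k,T=cam(s); d=np.array([(p[0]-cx)/f,(p[1]-cy)/f]); u=d.copy()
    for _ in range(20): u=d/(1+k*(u@u))
    return T[:3,3],T[:3,:3]@np.array([u[0],-u[1],-1])
def proj(s,P):
    f,cx,cy,k,T=cam(s); q=T[:3,:3].T@(np.array(P)-T[:3,3]); u=np.array([q[0],-q[1]])/-q[2]
    return u*(1+k*(u@u))*f+[cx,cy]
def plane(s,p,p0,n):
    o,d=ray(s,p); return o+d*((np.array(p0)-o)@n)/(d@n)
def onz(s,p,z): return plane(s,p,[0,0,z],np.array([0,0,1.]))
def tri(a,pa,b,pb):
    o1,d1=ray(a,pa);o2,d2=ray(b,pb);d1=d1/np.linalg.norm(d1);d2=d2/np.linalg.norm(d2)
    t=np.linalg.lstsq(np.c_[d1,-d2],o2-o1,rcond=None)[0];x,y=o1+d1*t[0],o2+d2*t[1]
    return (x+y)/2,np.linalg.norm(x-y)
def blob(s,lo,hi,box=None):
    m=cv2.inRange(cv2.cvtColor(s["color"],cv2.COLOR_RGB2HSV),lo,hi)
    if box: k=np.zeros_like(m);x0,y0,x1,y1=box;k[y0:y1,x0:x1]=255;m&=k
    c=max(cv2.findContours(m,cv2.RETR_EXTERNAL,cv2.CHAIN_APPROX_NONE)[0],key=cv2.contourArea)
    return c[:,0,:].astype(float),m
E
python3 - <<'E'
from h import *
t=np.load("top0.npy",allow_pickle=True).item(); s=np.load("scene0.npy",allow_pickle=True).item()
c,m=blob(t,(100,120,40),(130,255,255),(185,105,300,200))
h=cv2.convexHull(c.astype(np.float32)); q=cv2.approxPolyDP(h,6,True)[:,0]; print("deck",q.tolist())
for p in q: print(p, onz(t,p,.12 if p[1]<150 else .025).round(4))
y,_=blob(t,(20,120,120),(35,255,255),(185,105,300,200)); print("btn top",cv2.minEnclosingCircle(y.astype(np.float32)))
g,m=blob(t,(50,100,30),(80,255,255),(360,195,410,245)); ra=cv2.minAreaRect(g.astype(np.float32)); print("green",ra, cv2.contourArea(g.astype(np.float32)))
print("rib corners at z=.046",[onz(t,p,.046)[:2].round(4).tolist() for p in cv2.boxPoints(ra)])
for n,i,b in(("a",t,(185,105,300,200)),("g",t,(350,170,470,260)),("s",s,(150,180,300,290)),("d",s,(350,170,510,270))):
    x0,y0,x1,y1=b; cr=i["color"][y0:y1,x0:x1,::-1]; cv2.imwrite(f"pics/c_{n}.png",cr)
L=[cv2.resize(cv2.imread(f"pics/c_{n}.png"),(400,300),interpolation=cv2.INTER_CUBIC) for n in "agsd"]
cv2.imwrite("pics/crops.png",np.vstack([np.hstack(L[:2]),np.hstack(L[2:])]))
E
```

```text
deck [[198.0, 118.0], [283.0, 126.0], [279.0, 187.0], [196.0, 178.0]]
[198. 118.] [0.7443 0.3128 0.12  ]
[283. 126.] [0.7182 0.0624 0.12  ]
[279. 187.] [0.5572 0.0776 0.025 ]
[196. 178.] [0.5853 0.3322 0.025 ]
btn top ((213.64285278320312, 164.07142639160156), 4.764985084533691)
green ((383.70037841796875, 221.2937774658203), (16.530248641967773, 22.70569610595703), 3.5763344764709473) 287.5
rib corners at z=.046 [[0.418, -0.2068], [0.4856, -0.2122], [0.4826, -0.2614], [0.4149, -0.2556]]
```

View pics/crops.png

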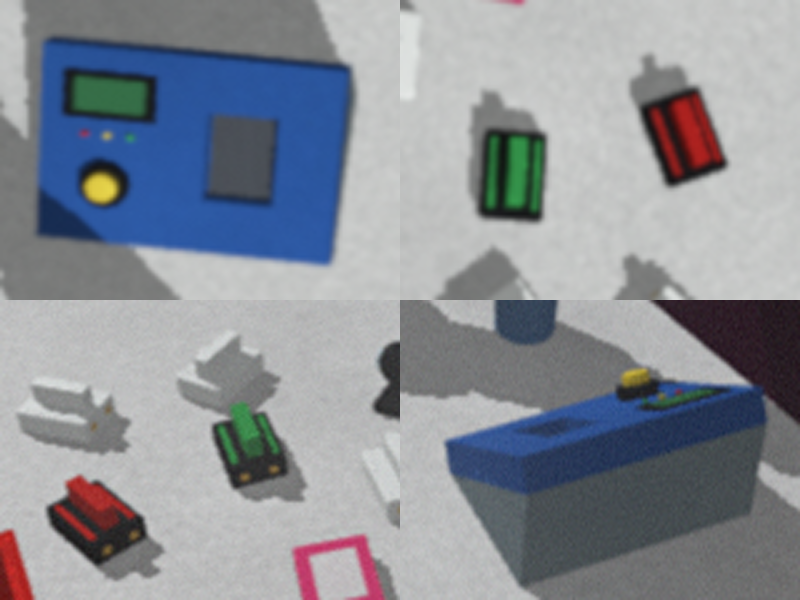

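The crops show the green cassette with two green side stripes besides the rib. The bay is a dark grey rectangle about x 205–277, y 115–200 in crop a, and the button is round yellow. Next I measure these precisely.

```bash
cat > m.py <<'E'
from h import *
t=np.load("top0.npy",allow_pickle=True).item(); s=np.load("scene0.npy",allow_pickle=True).item()
def up(i,b,lo,hi,k=8,inv=False):
    x0,y0,x1,y1=b; im=cv2.resize(i["color"][y0:y1,x0:x1],None,fx=k,fy=k,interpolation=cv2.INTER_CUBIC)
    m=cv2.inRange(cv2.cvtColor(im,cv2.COLOR_RGB2HSV),lo,hi)
    if inv: m=255-m
    m=cv2.medianBlur(m,9)
    cs=sorted(cv2.findContours(m,cv2.RETR_EXTERNAL,cv2.CHAIN_APPROX_NONE)[0],key=cv2.contourArea)[::-1]
    return [((c[:,0,:]+.5)/k-.5+[x0,y0]).astype(np.float32) for c in cs]
def cen(c): m=cv2.moments(c); return np.array([m["m10"],m["m01"]])/m["m00"]
def rect(i,c,p0,n,X=np.array([1,0,0.]),Y=np.array([0,1,0.])):
    P=np.array([plane(i,p,p0,n) for p in c]); q=np.c_[(P-p0)@X,(P-p0)@Y].astype(np.float32)
    r=cv2.minAreaRect(q); return np.array(p0)+X*r[0][0]+Y*r[0][1],r
Z=np.array([0,0,1.])
if __name__=="__main__":
    for nm,i,b in(("top",t,(368,200,402,242)),("scene",s,(225,213,262,252))):
        for c in up(i,b,(45,110,50),(85,255,255))[:3]:
            r=[rect(i,c,np.array([0,0,z]),Z) for z in(.024,.046)]
            print(nm,len(c),cen(c).round(1),[(a[:2].round(4).tolist(),np.round(q[1],4).tolist(),round(q[2],1)) for a,q in r])
    for nm,i,b in(("top",t,(368,200,402,242)),):
        c=up(i,b,(0,0,0),(180,255,85))[0]; print("dark",cen(c),[ (a[:2].round(4),np.round(q[1],4),q[2]) for a,q in [rect(i,c,np.array([0,0,z]),Z) for z in (0.,.024)]])
    yaw=np.radians(-6.1); C=R.from_euler("z",yaw).as_matrix(); B=C@R.from_euler("y",-30,degrees=True).as_matrix()
    c0=np.array([.6513,.1963,.0725])
    for nm,i,b in(("top",t,(240,133,272,176)),("scene",s,(380,205,428,226))):
        for c in up(i,b,(100,120,40),(130,255,255),inv=True)[:2]:
            a,q=rect(i,c,c0,B[:,2],B[:,0],B[:,1]); print("bay",nm,a.round(4),np.round(q[1],4),q[2])
    yb=[cen(up(i,b,(18,110,100),(38,255,255))[0]) for i,b in((t,(200,150,230,180)),(s,(430,185,465,210)))]
    print("btn",yb,onz(t,yb[0],.0737).round(4),tri(t,yb[0],s,yb[1]))
E
python3 m.py
```

```text
top 503 [386.5 221.6] [([0.4523, -0.2455], [0.0326, 0.0696], 85.3), ([0.4492, -0.2423], [0.0321, 0.0686], 85.3)]
top 382 [377.3 221.5] [([0.4537, -0.2175], [0.0117, 0.0683], 87.1), ([0.4505, -0.2147], [0.0115, 0.0674], 87.1)]
scene 401 [241.8 226.3] [([0.4369, -0.2351], [0.0199, 0.0833], 85.7), ([0.4661, -0.2422], [0.0193, 0.0809], 85.7)]
scene 239 [234.9 232.5] [([0.4514, -0.2593], [0.0076, 0.0632], 85.1), ([0.4802, -0.2657], [0.0074, 0.0613], 85.1)]
scene 232 [250.2 228.6] [([0.4546, -0.2191], [0.0062, 0.0631], 85.6), ([0.4833, -0.2267], [0.006, 0.0613], 85.6)]
dark [381.94647252 221.84486198] [(array([ 0.4554, -0.2382]), array([0.0577, 0.0824]), 85.89120483398438), (array([ 0.452 , -0.2349]), array([0.0568, 0.0811]), 85.89118194580078)]
bay top [0.6454 0.15   0.072 ] [0.0538 0.0784] 89.56787109375
bay scene [ 0.5076  0.2032 -0.0104] [0.1038 0.2051] 66.08876037597656
btn [array([213.56241502, 164.11147512]), array([443.59187331, 195.26274797])] [0.6163 0.2699 0.0737] (array([0.61720823, 0.27023254, 0.06831882]), np.float64(0.001695146988761166))
```

```bash
cat > p.py <<'E'
# usage: p.py x y z roll pitch yaw(deg): row from the measured pose
import sys; from h import *; from plant import arm
v=list(map(float,sys.argv[1:])); o=arm.observe()
A=R.from_euler("xyz",o["ee_rot"]); B=R.from_euler("xyz",v[3:],degrees=True)
d=A.inv().apply(np.array(v[:3])-o["tcp_pos"]); w=(A.inv()*B).as_rotvec()
print("row",np.round(d/.25,4),np.round(w/np.radians(120),4),"rows",np.linalg.norm(d)/.0417,np.degrees(np.linalg.norm(w))/7.16)
print("t",round(o["t"],2),"tcp",o["tcp_pos"].round(4),"F",o["force"].round(1),"eul",np.degrees(o["ee_rot"]).round(2))
E
python3 p.py .42 .42 .25 180 0 110
```

```text
row [-1.1838 -0.8372 -0.0772] [-0.0009  0.0005  0.4574] rows 8.704955885217924 7.666093414597925
t 0.1 tcp [0.1888 0.6992 0.2302] F [ 0.1 -0.6  0.3] eul [-1.7988e+02  1.0000e-02  1.6489e+02]
```

```bash
python3 -m inch '[[-1,-0.7,-0.08,0,0,0.457,1],[-1,-0.7,-0.08,0,0,0.457,1],[-1,-0.7,-0.08,0,0,0.457,1],[-1,-0.7,-0.08,0,0,0.457,1],[-1,-0.7,-0.08,0,0,0.457,1],[-1,-0.7,-0.08,0,0,0.457,1],[-1,-0.7,-0.08,0,0,0.457,1],[-1,-0.7,-0.08,0,0,0.457,1]]' 60; python3 p.py .47 .20 .25 180 0 60
```

```text
t: 0.77
tcp_pos: [0.3902, 0.4585, 0.2518]
ee_rot: [3.14, 0.004, 1.906]
force: [0.4, 0.0, -0.9]
gripper_width: 1.003
grip_force: 0.0
row [-1.0815 -0.0384  0.0118] [0.0015 0.0016 0.4099] rows 6.487981856817685 6.870031216460883
t 0.77 tcp [0.3902 0.4585 0.2518] F [ 0.4  0.  -0.9] eul [179.92   0.25 109.19]
```

```bash
python3 -m inch '[[-1,-0.04,0.01,0,0,0.41,1],[-1,-0.04,0.01,0,0,0.41,1],[-1,-0.04,0.01,0,0,0.41,1],[-1,-0.04,0.01,0,0,0.41,1],[-1,-0.04,0.01,0,0,0.41,1],[-1,-0.04,0.01,0,0,0.41,1],[-1,-0.04,0.01,0,0,0.41,1]]'; python3 p.py .4525 -.03 .25 180 0 10
```

```text
t: 1.35
tcp_pos: [0.4631, 0.2172, 0.2493]
ee_rot: [3.139, 0.003, 1.042]
force: [0.2, -0.8, 0.1]
gripper_width: 0.998
grip_force: 0.0
row [-0.8755  0.4619  0.001 ] [0.0019 0.0007 0.4144] rows 5.934688818644628 6.945202951612204
t 1.35 tcp [0.4631 0.2172 0.2493] F [ 0.2 -0.8  0.1] eul [1.7983e+02 1.6000e-01 5.9730e+01]
```

```bash
python3 -m inch '[[-0.875,0.46,0,0,0,0.414,1],[-0.875,0.46,0,0,0,0.414,1],[-0.875,0.46,0,0,0,0.414,1],[-0.875,0.46,0,0,0,0.414,1],[-0.875,0.46,0,0,0,0.414,1],[-0.875,0.46,0,0,0,0.414,1],[-0.875,0.46,0,0,0,0.414,1]]'; python3 p.py .4525 -.2375 .12 180 0 -4.6
```

```text
t: 1.93
tcp_pos: [0.4538, -0.0281, 0.2497]
ee_rot: [3.139, -0.001, 0.176]
force: [-0.1, -0.5, 0.6]
gripper_width: 0.998
grip_force: 0.0
row [-0.1524  0.822   0.5211] [ 0.0014 -0.0009  0.1223] rows 5.905900184273154 2.050312916682877
t 1.93 tcp [ 0.4538 -0.0281  0.2497] F [-0.1 -0.5  0.6] eul [ 1.7982e+02 -9.0000e-02  1.0080e+01]
```

```bash
python3 -m inch '[[-0.152,0.822,0.52,0,0,0.122,1],[-0.152,0.822,0.52,0,0,0.122,1],[-0.152,0.822,0.52,0,0,0.122,1],[-0.152,0.822,0.52,0,0,0.122,1],[-0.152,0.822,0.52,0,0,0.122,1],[-0.152,0.822,0.52,0,0,0.122,1],[-0.152,0.822,0.52,0,0,0.122,1],[-0.152,0.822,0.52,0,0,0.122,1]]'; python3 p.py .4525 -.2375 .027 180 0 -4.6
```

```text
t: 2.6
tcp_pos: [0.456, -0.2311, 0.1178]
ee_rot: [3.141, 0.002, -0.066]
force: [0.3, 0.3, 0.0]
gripper_width: 1.002
grip_force: 0.0
row [-0.0112  0.0262  0.3632] [0.0002 0.0011 0.0066] rows 2.184228153518117 0.11289570720561903
t 2.6 tcp [ 0.456  -0.2311  0.1178] F [0.3 0.3 0. ] eul [ 1.7998e+02  1.3000e-01 -3.8000e+00]
```

```bash
python3 -m inch '[[0,0,0.1,0,0,0,1],[0,0,0.1,0,0,0,1],[0,0,0.1,0,0,0,1]]'; python3 p.py .4525 -.2375 .027 180 0 -4.6
python3 - <<'E'
from plant import imaging; import cv2,numpy as np
L=[]
for n,(x,y) in (("top",(384,215)),("scene",(243,225))):
    s=imaging.snapshot(n); L.append(cv2.resize(s["color"][y-50:y+50,x-50:x+50,::-1],(400,400),interpolation=cv2.INTER_CUBIC))
cv2.imwrite("pics/pre.png",np.hstack(L))
E
```

```text
t: 2.85
tcp_pos: [0.4571, -0.2264, 0.0936]
ee_rot: [-3.14, 0.002, -0.058]
force: [-0.0, -0.6, 0.4]
gripper_width: 1.007
grip_force: 0.0
row [-0.0153  0.0459  0.2662] [-0.001   0.001   0.0105] rows 1.6219990990724 0.17712141681762505
t 2.85 tcp [ 0.4571 -0.2264  0.0936] F [-0.  -0.6  0.4] eul [-1.7988e+02  1.2000e-01 -3.3400e+00]
```

View pics/pre.png

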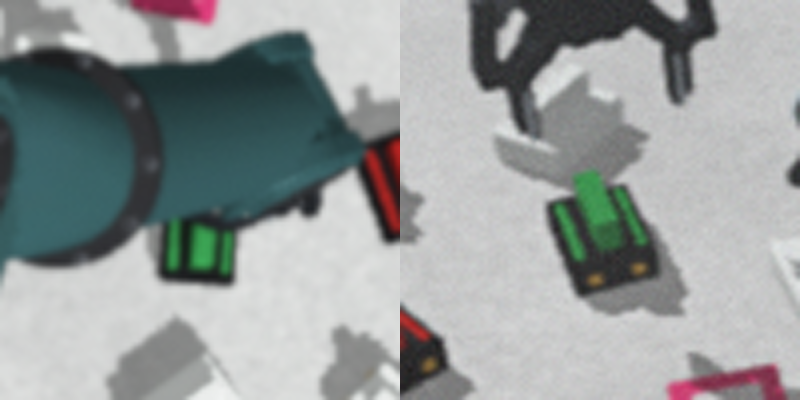

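The gripper straddles the rib from above, with both fingers clear of the red cassette at the right edge of the top view. I correct sideways, then descend.

```bash
python3 -m inch '[[-0.0153,0.046,0.1,0,0,0.0105,1],[-0.0153,0.046,0.1,0,0,0.0105,1],[-0.0153,0.046,0.1,0,0,0.0105,1],[-0.0153,0.046,0.1,0,0,0.0105,1]]'; python3 p.py .4525 -.2375 .027 180 0 -4.6
```

```text
t: 3.28
tcp_pos: [0.4533, -0.2393, 0.0697]
ee_rot: [-3.141, -0.001, -0.082]
force: [0.5, 0.7, 0.2]
gripper_width: 0.998
grip_force: 0.0
row [-0.004  -0.0069  0.1709] [-0.0001 -0.0003 -0.0007] rows 1.025900213024828 0.013697105495636507
t 3.28 tcp [ 0.4533 -0.2393  0.0697] F [0.5 0.7 0.2] eul [-1.7998e+02 -4.0000e-02 -4.6900e+00]
```

```bash
python3 -m inch '[[-0.003,-0.004,0.1,0,0,0,1],[-0.003,-0.004,0.17,0,0,0,1],[-0.003,-0.004,0.17,0,0,0,1],[-0.003,-0.004,0.17,0,0,0,1]]' 60; python3 p.py .4525 -.2375 .027 180 0 -4.6
```

```text
t: 3.62
tcp_pos: [0.4524, -0.2383, 0.0268]
ee_rot: [-3.141, 0.0, -0.082]
force: [0.7, -0.5, 0.2]
gripper_width: 0.999
grip_force: 0.0
row [-0.    -0.003 -0.001] [-0.0003  0.0001 -0.0008] rows 0.01915405672454082 0.01447130094369491
t 3.62 tcp [ 0.4524 -0.2383  0.0268] F [ 0.7 -0.5  0.2] eul [-1.7996e+02  1.0000e-02 -4.7000e+00]
```

```bash
python3 -m inch '[[0,0,0,0,0,0,-1],[0,0,0,0,0,0,-1],[0,0,0,0,0,0,-1],[0,0,0,0,0,0,-1],[0,0,0,0,0,0,-1],[0,0,0,0,0,0,-1],[0,0,0,0,0,0,-1],[0,0,0,0,0,0,-1]]' 60;  python3 -m inch '[[0,0,0,0,0,0,-1],[0,0,0,0,0,0,-1],[0,0,-0.2,0,0,0,-1],[0,0,-0.5,0,0,0,-1],[0,0,-0.5,0,0,0,-1],[0,0,-0.5,0,0,0,-1],[0,0,-0.5,0,0,0,-1],[0,0,-0.5,0,0,0,-1]]' 60; python3 p.py .4525 -.2375 .152 180 0 -4.6; python3 p.py .60 .05 .22 180 0 -6
```

```text
t: 4.28
tcp_pos: [0.4525, -0.2389, 0.0268]
ee_rot: [-3.142, -0.001, -0.083]
force: [0.2, 0.3, 5.9]
gripper_width: 0.171
grip_force: 59.5
t: 4.95
tcp_pos: [0.4517, -0.2376, 0.1506]
ee_rot: [-3.14, 0.001, -0.082]
force: [-0.4, -0.4, -2.5]
gripper_width: 0.172
grip_force: 59.9
row [ 0.0033 -0.0005 -0.0056] [-0.0006  0.0007 -0.0008] rows 0.039095156883161904 0.01994465656577148
t 4.95 tcp [ 0.4517 -0.2376  0.1506] F [-0.4 -0.4 -2.5] eul [-1.7992e+02  8.0000e-02 -4.6900e+00]
row [ 0.4969 -1.1953 -0.2767] [-0.0006  0.0007  0.0109] rows 7.935646861269156 0.1834494990121155
t 4.95 tcp [ 0.4517 -0.2376  0.1506] F [-0.4 -0.4 -2.5] eul [-1.7992e+02  8.0000e-02 -4.6900e+00]
```

```bash
cat > b.py <<'E'
# usage: b.py x y z [dyaw dpitch]: TCP target in the bay frame (mm), tool z along -bay z
import sys; from h import *; from plant import arm
v=list(map(float,sys.argv[1:])); o=arm.observe()
YAW=-6.1; BR=R.from_euler("ZY",[YAW,-30],degrees=True); O=np.array([.6525,.1498,.0602])
A=R.from_euler("xyz",o["ee_rot"]); B=BR*R.from_euler("x",180,degrees=True)
T=O+BR.apply(np.array(v[:3])/1000); d=A.inv().apply(T-o["tcp_pos"]); w=(A.inv()*B).as_rotvec()
print("row",np.round(d/.25,4),np.round(w/np.radians(120),4),"rows",np.linalg.norm(d)/.0417,np.degrees(np.linalg.norm(w))/7.16)
print("now in bay mm",(BR.inv().apply(o["tcp_pos"]-O)*1000).round(2),"F bay",BR.inv().apply(o["force"]).round(1),"t",round(o["t"],2))
E
python3 b.py 0 0 97; python3 -m inch '[[0.25,-0.6,-0.3,0,0,0,-1],[0.25,-0.6,-0.3,0,0,0,-1],[0.25,-0.6,-0.3,0,0,0,-1],[0.25,-0.6,-0.3,0,0,0,-1],[0.25,-0.6,-0.3,0,0,0,-1],[0.25,-0.6,-0.3,0,0,0,-1]]'; python3 b.py 0 0 97
```

```text
row [ 0.48   -1.6147  0.027 ] [-0.0037  0.2507  0.0113] rows 10.100202987028146 4.205667189615667
now in bay mm [ -92.09 -406.5   157.55] F bay [-1.6 -0.4 -1.9] t 4.95
t: 5.45
tcp_pos: [0.5289, -0.0891, 0.2249]
ee_rot: [-3.14, 0.001, -0.074]
force: [1.2, 0.0, -3.3]
gripper_width: 0.173
grip_force: 59.8
row [ 0.2291 -0.9953  0.3242] [-0.0048  0.2507  0.0151] rows 6.424157065952869 4.2094997603109405
now in bay mm [  -2.06 -250.69  191.41] F bay [-0.6  0.1 -3.4] t 5.45
```

```bash
python3 -m inch '[[0.23,-0.99,0.2,-0.005,0.25,0.015,-1],[0.23,-0.99,0.2,-0.005,0.25,0.015,-1],[0.23,-0.99,0.2,-0.005,0.25,0.015,-1],[0.23,-0.99,0.2,-0.005,0.25,0.015,-1],[0.23,-0.99,0.2,-0.005,0.25,0.015,-1],[0.23,-0.99,0.2,-0.005,0.25,0.015,-1],[0.23,-0.99,0.2,-0.005,0.25,0.015,-1],[0.23,-0.99,0.2,-0.005,0.25,0.015,-1]]'; python3 b.py 0 0 97
```

```text
t: 6.12
tcp_pos: [0.6021, 0.1492, 0.1747]
ee_rot: [3.133, -0.513, -0.104]
force: [1.2, 0.8, -2.5]
gripper_width: 0.173
grip_force: 60.2
row [-0.0545 -0.0247  0.109 ] [0.0033 0.005  0.0011] rows 0.7453183109636657 0.10168858666163481
now in bay mm [ 13.91  -5.95 124.15] F bay [-0.3  0.9 -2.7] t 6.12
```

```bash
python3 -m inch '[[-0.054,-0.024,0.2,0.003,0.005,0.001,-1],[-0.054,-0.024,0.2,0.003,0.005,0.001,-1],[-0.054,-0.024,0.2,0.003,0.005,0.001,-1],[-0.054,-0.024,0.2,0.003,0.005,0.001,-1],[-0.054,-0.024,0.2,0.003,0.005,0.001,-1],[-0.054,-0.024,0.2,0.003,0.005,0.001,-1]]'; python3 b.py 0 0 70
python3 - <<'E'
from plant import imaging; import cv2,numpy as np
L=[]
for n,(x,y) in (("top",(255,155)),("scene",(410,205))):
    s=imaging.snapshot(n); np.save(n+"1.npy",s,allow_pickle=True); L.append(cv2.resize(s["color"][y-40:y+40,x-40:x+40,::-1],(400,400),interpolation=cv2.INTER_CUBIC))
cv2.imwrite("pics/hold.png",np.hstack(L))
E
```

```text
t: 6.62
tcp_pos: [0.6266, 0.1566, 0.1462]
ee_rot: [3.128, -0.498, -0.12]
force: [-0.2, 0.1, -1.8]
gripper_width: 0.164
grip_force: 60.1
row [-0.0782  0.0155  0.0734] [ 0.0099  0.0124 -0.0057] rows 0.6496715006599569 0.28303654571840703
now in bay mm [20.06  4.02 87.76] F bay [-1.1  0.  -1.4] t 6.62
```

View pics/hold.png

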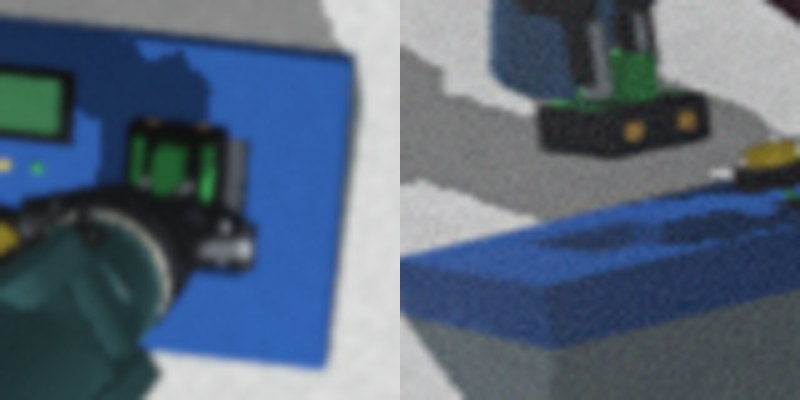

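The scene crop shows the cassette held level in the fingers above the deck, its end face at about (620,120). The top crop shows it slightly too far left and up-slope of the bay. The pose has not converged, so I check the joints.

```bash
python3 -m inch '[[0,0,0,0,0,0,-1],[0,0,0,0,0,0,-1],[0,0,0,0,0,0,-1]]'>/dev/null; python3 b.py 0 0 70; python3 -c "
from plant import arm; o=arm.observe(); print(o['joint_pos'].round(3),o['joint_velocities'].round(3),o['ee_rot'].round(4))"
```

```text
row [-0.0801  0.0272  0.0728] [ 0.0085  0.012  -0.0043] rows 0.669131928427639 0.25752872871038107
now in bay mm [20.55  6.94 87.56] F bay [-1.4 -0.4 -2.6] t 6.97
[-0.895  0.61   0.628  2.19  -1.533  0.079 -0.61 ] [ 0.001  0.003  0.    -0.003  0.    -0.     0.   ] [ 3.1289 -0.4985 -0.1171]
```

Joints 5 and 6 are on their limits: the wrist wound to the wrong side (j5 = -1.53). I'll back off and re-approach with a sideways roll so that j5 swings positive.

```bash
cat > j.sh <<'E'
python3 -c "
from plant import arm; o=arm.observe(); print('J',o['joint_pos'].round(3),o['ee_rot'].round(3))"
E
python3 -m inch '[[0,0,-0.2,0,-0.2,0,-1],[0,0,-0.2,0,-0.2,0,-1],[0,0,-0.2,0,-0.2,0,-1],[0,0,-0.2,0,-0.2,0,-1],[0,0,-0.2,0,-0.2,0,-1]]'; sh j.sh
python3 -m inch '[[0,0,0,0.15,0,0,-1],[0,0,0,0.15,0,0,-1],[0,0,0,0.15,0,0,-1],[0,0,0,0.15,0,0,-1]]'; sh j.sh
```

```text
t: 7.38
tcp_pos: [0.6032, 0.1627, 0.1918]
ee_rot: [3.127, -0.076, -0.123]
force: [1.3, 0.6, -2.9]
gripper_width: 0.171
grip_force: 60.1
J [-1.04   0.758  1.088  1.95  -0.845  0.894 -1.226] [ 3.127 -0.076 -0.123]
t: 7.72
tcp_pos: [0.6039, 0.1571, 0.1903]
ee_rot: [-2.84, -0.08, -0.131]
force: [-0.4, -1.4, -2.1]
gripper_width: 0.171
grip_force: 60.2
J [-0.791  0.633  0.872  2.028 -1.093  0.876 -0.923] [-2.84  -0.08  -0.131]
```

```bash
python3 -m inch '[[0,0,-0.1,-0.4,0,0,-1],[0,0,-0.1,-0.4,0,0,-1],[0,0,-0.1,-0.4,0,0,-1],[0,0,-0.1,-0.4,0,0,-1],[0,0,-0.1,-0.4,0,0,-1],[0,0,-0.1,-0.4,0,0,-1],[0,0,-0.1,-0.4,0,0,-1],[0,0,-0.1,-0.4,0,0,-1]]'; sh j.sh
```

```text
t: 8.38
tcp_pos: [0.6016, 0.1649, 0.2088]
ee_rot: [2.602, -0.077, -0.108]
force: [0.3, 1.4, -3.5]
gripper_width: 0.175
grip_force: 60.2
J [-1.242  1.025  1.278  1.794 -0.485  1.059 -1.578] [ 2.602 -0.077 -0.108]
```

```bash
cat > k.py <<'E'
from h import *
from scipy.optimize import least_squares
import itertools
D=[([-1.40049686,0.59203874,0.04832262,1.60971733,-0.03331006,0.94270905,-0.03369384],[.18884575,.69918414,.23023881],[-3.13952891,1.183e-4,2.87785801]),
([-.895,.61,.628,2.19,-1.533,.079,-.61],None,[3.1289,-.4985,-.1171]),
([-1.04,.758,1.088,1.95,-.845,.894,-1.226],[.6032,.1627,.1918],[3.127,-.076,-.123]),
([-.791,.633,.872,2.028,-1.093,.876,-.923],[.6039,.1571,.1903],[-2.84,-.08,-.131]),
([-1.242,1.025,1.278,1.794,-.485,1.059,-1.578],[.6016,.1649,.2088],[2.602,-.077,-.108])]
def fk(q,P,S):
    b,h,L1,a,L2,c,L3,b7=P; e=R.from_euler
    M=e("z",b+S[0]*q[0]); p=np.array([0,0,h])
    M=M*e("y",q[1])*e("z",S[1]*q[2]); p=p+M.apply([a,0,L1])
    M=M*e("y",q[3])*e("z",S[2]*q[4]); p=p+M.apply([0,0,L2])   # forearm
    M=M*e("y",q[5]); p=p+M.apply([c,0,0]); M=M*e("z",S[3]*q[6]+b7); p=p+M.apply([0,0,L3])
    return p,M
def fit():
    best=None
    for S in itertools.product((1,-1),repeat=4):
        def f(P):
            r=[]
            for q,t,w in D:
                p,M=fk(q,P,S)
                if t is not None: r+=list((p-t)*5)
                r+=list((M.inv()*R.from_euler("xyz",w)).as_rotvec())
            return r
        for b in (2.7,1.2,-.1,-1.5):
            for b7 in (0,1.57,3.14,-1.57):
                o=least_squares(f,[b,.33,.4,0,.4,0,.25,b7],max_nfev=60)
                if best is None or o.cost<best[0]: best=(o.cost,S,o.x)
    return best
if __name__=="__main__":
    c,S,P=fit(); print(c,S,P.round(4)); np.save("kin.npy",np.r_[P,S])
    for q,t,w in D:
        p,M=fk(q,P,S); print(p.round(4),t,np.degrees((M.inv()*R.from_euler("xyz",w)).magnitude()).round(2))
E
python3 k.py
```

```text
0.0017607344732564068 (-1, -1, -1, -1) [-0.057   0.286   0.6106  0.0536  0.5195  0.0817  0.224   1.5174]
[0.1849 0.6984 0.2328] [0.18884575, 0.69918414, 0.23023881] 0.21
[0.6146 0.2309 0.0985] None 1.58
[0.6005 0.1611 0.189 ] [0.6032, 0.1627, 0.1918] 0.31
[0.6074 0.157  0.1918] [0.6039, 0.1571, 0.1903] 1.03
[0.603  0.1652 0.2076] [0.6016, 0.1649, 0.2088] 1.75
```

```bash
cat > k2.py <<'E'
import k; from k import *
BR=R.from_euler("ZY",[-6.1,-30],degrees=True); O=np.array([.6525,.1498,.0602])
D[1]=(D[1][0],list(O+BR.apply(np.array([20.55,6.94,87.56])/1000)),D[1][2])
S=(-1,-1,-1,-1)
def fk(q,P):
    b,h,L1,a,L2,c,L3,b7,a2=P; e=R.from_euler
    M=e("z",b-q[0]); p=np.array([0,0,h]); M=M*e("y",q[1])*e("z",-q[2]); p=p+M.apply([a,0,L1])
    M=M*e("y",q[3]); p=p+M.apply([a2,0,0]); M=M*e("z",-q[4]); p=p+M.apply([0,0,L2])
    M=M*e("y",q[5]); p=p+M.apply([c,0,0]); M=M*e("z",-q[6]+b7); return p+M.apply([0,0,L3]),M
def res(P): 
    r=[]
    for q,t,w in D: p,M=fk(q,P); r+=list((p-t)*5)+list((M.inv()*R.from_euler("xyz",w)).as_rotvec())
    return r
if __name__=="__main__":
    o=least_squares(res,[0,.29,.5,.05,.5,.08,.22,1.57,-.05],loss="soft_l1",f_scale=.01); P=o.x; print(o.cost,P.round(4)); np.save("kin.npy",P)
    for q,t,w in D: p,M=fk(q,P); print((p-t).round(4),np.degrees((M.inv()*R.from_euler("xyz",w)).as_rotvec()).round(2))
else: P=np.load("kin.npy")
LO=np.array([-2.69,-.47,-1.27,.19,-1.53,.08,-3.09]); HI=np.array([2.69,2.24,1.36,2.51,4.68,2.07,3.09])
def err(q,p,M):
    a,A=fk(q,P); return np.r_[p-a,(M*A.inv()).as_rotvec()]
def jac(q):
    a,A=fk(q,P); J=[]
    for i in range(7):
        u=q.copy();u[i]+=1e-5;b,B=fk(u,P);J.append(np.r_[(b-a),(B*A.inv()).as_rotvec()]/1e-5)
    return np.array(J).T
def go(q,p,M,n=40):
    """min-norm following of a straight path"""
    a,A=fk(q,P); w=(A.inv()*M).as_rotvec()
    for i in range(1,n+1):
        for _ in range(3):
            J=jac(q); q=q+J.T@np.linalg.solve(J@J.T+1e-4*np.eye(6),err(q,a+(p-a)*i/n,A*R.from_rotvec(w*i/n)))
            q=np.clip(q,LO,HI)
    return q
E
python3 k2.py
python3 - <<'E'
from k2 import *
q=np.array(D[0][0]); e=lambda y:R.from_euler("xyz",[180,0,y],degrees=True)
B=BR*R.from_euler("x",180,degrees=True)
for p,M in [((.39,.4585,.25),e(109)),((.463,.217,.25),e(60)),((.454,-.028,.25),e(10)),((.4525,-.2383,.027),e(-4.7)),((.4517,-.2376,.15),e(-4.7)),((.529,-.089,.225),e(-4.3)),((.602,.149,.175),R.from_euler("xyz",[3.133,-.513,-.104]))]:
    q=go(q,np.array(p),M); print(q.round(3))
E
```

```text
0.0024344080505336687 [-0.0593  0.2898  0.6043  0.0131  0.445  -0.0033  0.2992  1.5151 -0.0253]
[-0.0022  0.0013  0.0128] [-0.   -0.01 -0.21]
[-0.0017  0.0027  0.0014] [1.63 0.09 0.18]
[ 0.0008 -0.0009 -0.0028] [ 0.24  0.08 -0.2 ]
[ 0.0075 -0.0008  0.0005] [ 0.28 -1.04 -0.05]
[-0.0062 -0.002  -0.0108] [0.25 1.78 0.3 ]
[-1.172  0.437  0.337  1.909 -0.191  0.827 -0.4  ]
[-0.982  0.351  0.615  2.108 -0.291  0.764 -0.703]
[-0.729  0.328  0.907  2.223 -0.383  0.748 -0.955]
[ 0.087  0.723  0.459  2.247 -0.94   0.371 -0.301]
[-0.126  0.555  0.748  2.197 -0.66   0.624 -0.546]
[-0.536  0.497  0.878  2.079 -0.534  0.804 -0.975]
[-0.721  0.474  0.399  2.259 -1.119  0.08  -0.948]
```

Run:
```python
from k2 import *
rng=np.random.default_rng(0)
for half in(0,180):
    B=BR*R.from_euler("x",180,degrees=True)*R.from_euler("z",half,degrees=True); L=[]
    for _ in range(60):
        o=[least_squares(lambda q:err(q,O+BR.apply([0,0,z]),B),rng.uniform(LO+.05,HI-.05),bounds=(LO,HI)) for z in (.027,)][0]
        if o.cost<1e-8: L.append((np.minimum(o.x-LO,HI-o.x).min(),o.x.round(2).tolist()))
    L.sort(reverse=True); print(half,len(L)); [print(round(a,2),b) for a,b in L[:7]]
```

```text
0 32
0.29 [-0.23, 0.65, -0.21, 2.22, 2.14, 0.39, 2.15]
0.29 [-0.22, 0.65, -0.22, 2.22, 2.14, 0.4, 2.16]
0.29 [-0.02, 0.7, -0.5, 2.22, 2.0, 0.56, 2.35]
0.29 [0.08, 0.74, -0.64, 2.22, 1.96, 0.65, 2.42]
0.29 [0.17, 0.8, -0.8, 2.22, 1.93, 0.76, 2.48]
0.29 [-0.27, 0.65, -0.16, 2.22, 2.18, 0.37, 2.11]
0.27 [-0.29, 0.65, -0.13, 2.22, 2.2, 0.35, 2.07]
180 41
0.29 [-0.26, 0.65, -0.17, 2.22, 2.17, 0.37, -1.02]
0.29 [-0.2, 0.66, -0.25, 2.22, 2.12, 0.41, -0.96]
0.29 [-0.16, 0.66, -0.3, 2.22, 2.09, 0.44, -0.92]
0.29 [-0.16, 0.67, -0.31, 2.22, 2.08, 0.45, -0.91]
0.29 [-0.13, 0.67, -0.34, 2.22, 2.06, 0.47, -0.89]
0.29 [-0.11, 0.68, -0.38, 2.22, 2.05, 0.48, -0.87]
0.29 [-0.06, 0.69, -0.44, 2.22, 2.02, 0.52, -0.83]
```

```bash
cat > srch.py <<'E'
from k2 import *; from plant import arm; import time
def go2(q,p,M,n=14):
    a,A=fk(q,P); w=(A.inv()*M).as_rotvec(); mar=9
    for i in range(1,n+1):
        J=jac(q); q=q+J.T@np.linalg.solve(J@J.T+1e-5*np.eye(6),err(q,a+(p-a)*i/n,A*R.from_rotvec(w*i/n)))
        mar=min(mar,np.minimum(q-LO,HI-q).min())
        if mar<.03: return q,mar
    return q,mar
q0=arm.observe()["joint_pos"]; rng=np.random.default_rng(1); t0=time.time(); best=[]; n=0
while time.time()-t0<400:
    n+=1; k=rng.integers(1,4); half=rng.integers(0,2)*180
    wp=[np.r_[rng.uniform([.45,-.15,.24],[.7,.25,.4]).round(2),rng.uniform([-50,-40],[50,40]).round(0),rng.uniform(-120,120).round(0)] for _ in range(k)]
    q=q0; m=9
    for v in wp+["pre","in"]:
        if isinstance(v,str): M=BR*R.from_euler("x",180,degrees=True)*R.from_euler("z",half,degrees=True); p=O+BR.apply([0,0,.08 if v=="pre" else .027])
        else: M=R.from_euler("z",v[5],degrees=True)*R.from_euler("xy",v[3:5],degrees=True)*R.from_euler("x",180,degrees=True) ; p=v[:3]
        q,mm=go2(q,np.array(p),M); m=min(m,mm)
        if m<.03: break
    if m>=.03 and np.linalg.norm(err(q,O+BR.apply([0,0,.027]),M))<.02: best.append((m,half,[w.tolist() for w in wp],q.round(2).tolist()))
best.sort(key=lambda b:-b[0]); print(n,len(best)); [print(b) for b in best[:6]]
E
python3 srch.py; python3 b.py 0 0 97
```

```text
row [-0.0048 -0.1002  0.2417] [0.2537 0.2084 0.0569] rows 1.5687701813725483 5.58452913644232
now in bay mm [ 29.06   9.59 154.82] F bay [-1.6  1.4 -3.1] t 8.38Traceback (most recent call last):
  File "srch.py", line 12, in <module>
    wp=[np.r_[rng.uniform([.45,-.15,.24],[.7,.25,.4]).round(2),rng.uniform([-50,-40],[50,40]).round(0),rng.uniform(-120,120).round(0)] for _ in range(k)]
                                                                                                       ^^^^^^^^^^^^^^^^^^^^^^^^^^^
AttributeError: 'float' object has no attribute 'round'
```

```bash
sed -i 's/rng.uniform(-120,120).round(0)/round(rng.uniform(-120,120))/; s/<400/<200/' srch.py; export OMP_NUM_THREADS=1; nproc; for i in 1 2 3 4; do sed "s/default_rng(1)/default_rng($i)/" srch.py > s$i.py; python3 s$i.py & done; wait
```

```text
1
6495 21
(np.float64(0.1375617735298913), np.int64(0), [[0.66, -0.08, 0.3, 48.0, 7.0, 114.0], [0.64, 0.16, 0.26, 31.0, -8.0, -102.0]], [-0.34, 0.65, -0.06, 2.22, 2.27, 0.32, 2.0])
(np.float64(0.12357465410016832), np.int64(0), [[0.65, -0.15, 0.3, 31.0, -15.0, 78.0], [0.65, 0.2, 0.29, -42.0, -17.0, -108.0], [0.6, 0.23, 0.27, -23.0, -30.0, -62.0]], [-0.05, 0.69, -0.46, 2.22, 2.01, 0.54, 2.32])
(np.float64(0.12275806006405787), np.int64(0), [[0.67, -0.05, 0.25, -0.0, -34.0, 116.0], [0.48, -0.01, 0.34, -3.0, -35.0, -120.0]], [-0.1, 0.68, -0.39, 2.22, 2.04, 0.49, 2.28])
(np.float64(0.11025777145836879), np.int64(0), [[0.56, 0.11, 0.25, 39.0, 38.0, -9.0], [0.7, -0.07, 0.29, 4.0, 32.0, 86.0], [0.63, -0.07, 0.3, -14.0, -12.0, -105.0]], [-0.26, 0.65, -0.17, 2.22, 2.17, 0.37, 2.12])
(np.float64(0.10689594982629003), np.int64(0), [[0.63, -0.1, 0.36, 19.0, -11.0, 60.0], [0.67, -0.14, 0.25, -16.0, -33.0, -108.0]], [-0.14, 0.67, -0.33, 2.22, 2.07, 0.46, 2.24])
(np.float64(0.10500599742597312), np.int64(0), [[0.61, 0.25, 0.28, 21.0, 6.0, 30.0], [0.48, 0.0, 0.37, -12.0, -26.0, 119.0], [0.62, 0.12, 
[... 2732 characters left out ...]
4])
(np.float64(0.12655828710672745), np.int64(0), [[0.47, -0.07, 0.31, 49.0, -12.0, 100.0], [0.53, 0.21, 0.35, -34.0, -39.0, -85.0]], [-0.01, 0.71, -0.52, 2.22, 2.0, 0.57, 2.35])
(np.float64(0.1260609409752047), np.int64(0), [[0.59, -0.04, 0.26, 39.0, -37.0, 71.0], [0.59, -0.03, 0.28, 40.0, -27.0, -117.0]], [-0.31, 0.65, -0.1, 2.22, 2.22, 0.34, 2.05])
(np.float64(0.124983017814563), np.int64(0), [[0.68, 0.13, 0.26, 33.0, -14.0, 65.0], [0.51, 0.18, 0.26, -35.0, -38.0, -100.0]], [0.03, 0.72, -0.57, 2.22, 1.98, 0.6, 2.38])
(np.float64(0.11713847175230807), np.int64(0), [[0.46, 0.01, 0.31, 33.0, -30.0, 88.0], [0.55, 0.19, 0.26, -45.0, -5.0, -68.0]], [-0.05, 0.69, -0.46, 2.22, 2.02, 0.53, 2.32])
```

```bash
cat >> p.py <<'E'
n=max(np.linalg.norm(d)/.0417,np.degrees(np.linalg.norm(w))/7.16); f=min(1,7.8/n)
print("scaled",round(f,2),np.round(f*d/.25,3),np.round(f*w/np.radians(120),3),"J",o["joint_pos"].round(2))
E
python3 p.py .62 -.01 .36 205 -2 105
```

```text
row [ 0.1947  0.8939 -0.1539] [ 0.3563  0.036  -0.9602] rows 5.561614800376742 17.17592812420242
t 8.38 tcp [0.6016 0.1649 0.2088] F [ 0.3  1.4 -3.5] eul [149.06  -4.39  -6.2 ]
scaled 0.45 [ 0.088  0.406 -0.07 ] [ 0.162  0.016 -0.436] J [-1.24  1.03  1.28  1.79 -0.49  1.06 -1.58]
```

```bash
python3 -m inch '[[0.09,0.4,-0.07,0.16,0.016,-0.436,-1],[0.09,0.4,-0.07,0.16,0.016,-0.436,-1],[0.09,0.4,-0.07,0.16,0.016,-0.436,-1],[0.09,0.4,-0.07,0.16,0.016,-0.436,-1],[0.09,0.4,-0.07,0.16,0.016,-0.436,-1],[0.09,0.4,-0.07,0.16,0.016,-0.436,-1],[0.09,0.4,-0.07,0.16,0.016,-0.436,-1],[0.09,0.4,-0.07,0.16,0.016,-0.436,-1]]'>/dev/null; python3 p.py .62 -.01 .36 205 -2 105
```

```text
row [-0.2551  0.3121 -0.2288] [ 0.1951  0.0153 -0.529 ] rows 2.7787687609957152 9.452921922624986
t 9.05 tcp [0.6081 0.0758 0.2831] F [ 0.   0.4 -2.6] eul [173.36  11.15  43.03]
scaled 0.83 [-0.211  0.257 -0.189] [ 0.161  0.013 -0.436] J [-0.9   0.61  0.95  1.79 -0.31  1.06 -0.68]
```

```bash
python3 -m inch '[[-0.21,0.26,-0.19,0.16,0.013,-0.436,-1],[-0.21,0.26,-0.19,0.16,0.013,-0.436,-1],[-0.21,0.26,-0.19,0.16,0.013,-0.436,-1],[-0.21,0.26,-0.19,0.16,0.013,-0.436,-1],[-0.21,0.26,-0.19,0.16,0.013,-0.436,-1],[-0.21,0.26,-0.19,0.16,0.013,-0.436,-1],[-0.21,0.26,-0.19,0.16,0.013,-0.436,-1],[-0.21,0.26,-0.19,0.16,0.013,-0.436,-1]]'>/dev/null; python3 p.py .62 -.01 .36 205 -2 105;python3 p.py .61 .17 .31 186 -21 -96; sed -i 's/\["pre","in"\]/["pre","in"]/' srch.py
python3 - <<'E'
exec(open('srch.py').read().split("q0=arm")[0])
q=arm.observe()["joint_pos"]
for v in ([.62,-.01,.36,25,-2,105],[.61,.17,.31,6,-21,-96]):
    q,m=go2(q,np.array(v[:3]),R.from_euler("xyz",[v[3]+180,v[4],v[5]],degrees=True)); print(q.round(2),m)
for z in(.08,.027): q,m=go2(q,O+BR.apply([0,0,z]),BR*R.from_euler("x",180,degrees=True)); print(q.round(2),m)
E
```

```text
row [-0.0617 -0.0175 -0.0478] [ 0.0351  0.0037 -0.0935] rows 0.47952027596270486 1.67507247187419
t 9.72 tcp [0.6186 0.0047 0.3465] F [ 0.5  0.3 -2.2] eul [-159.3     2.78   94.84]
scaled 1 [-0.062 -0.017 -0.048] [ 0.035  0.004 -0.094] J [-0.48  0.58  0.63  1.53 -0.21  1.49  0.25]
row [0.668  0.0603 0.099 ] [ 0.2026 -0.2917 -1.347 ] rows 4.06441830615078 23.346278438567545
t 9.72 tcp [0.6186 0.0047 0.3465] F [ 0.5  0.3 -2.2] eul [-159.3     2.78   94.84]
scaled 0.33 [0.223 0.02  0.033] [ 0.068 -0.097 -0.45 ] J [-0.48  0.58  0.63  1.53 -0.21  1.49  0.25]
[-0.42  0.61  0.58  1.46 -0.16  1.58  0.44] 0.49253024308950133
[-0.45  0.45 -0.08  1.75  0.46  1.1   2.3 ] 0.4899237956774509
[-0.37  0.54 -0.05  2.26  2.15  0.28  2.1 ] 0.14584164523934823
[-0.31  0.65 -0.1   2.22  2.23  0.34  2.05] 0.2004824157195777
```

Prediction and arm agree. Next leg.

```bash
python3 -m inch '[[0.22,0.02,0.03,0.068,-0.097,-0.45,-1],[0.22,0.02,0.03,0.068,-0.097,-0.45,-1],[0.22,0.02,0.03,0.068,-0.097,-0.45,-1],[0.22,0.02,0.03,0.068,-0.097,-0.45,-1],[0.22,0.02,0.03,0.068,-0.097,-0.45,-1],[0.22,0.02,0.03,0.068,-0.097,-0.45,-1],[0.22,0.02,0.03,0.068,-0.097,-0.45,-1],[0.22,0.02,0.03,0.068,-0.097,-0.45,-1]]'>/dev/null; python3 p.py .61 .17 .31 186 -21 -96
```

```text
row [ 0.2284  0.3857 -0.0404] [ 0.1345 -0.1942 -0.8959] rows 2.6981997994792595 15.528814008304819
t 10.38 tcp [0.6162 0.0604 0.3345] F [ 0.7 -0.4 -3. ] eul [-153.61   -8.96  149.08]
scaled 0.5 [ 0.115  0.194 -0.02 ] [ 0.068 -0.098 -0.45 ] J [-0.51  0.58  0.39  1.52  0.05  1.49  0.91]
```

```bash
python3 -m inch '[[0.115,0.19,-0.02,0.068,-0.098,-0.45,-1],[0.115,0.19,-0.02,0.068,-0.098,-0.45,-1],[0.115,0.19,-0.02,0.068,-0.098,-0.45,-1],[0.115,0.19,-0.02,0.068,-0.098,-0.45,-1],[0.115,0.19,-0.02,0.068,-0.098,-0.45,-1],[0.115,0.19,-0.02,0.068,-0.098,-0.45,-1],[0.115,0.19,-0.02,0.068,-0.098,-0.45,-1],[0.115,0.19,-0.02,0.068,-0.098,-0.45,-1]]'>/dev/null; python3 p.py .61 .17 .31 186 -21 -96
```

```text
row [-0.0972  0.1985 -0.0527] [ 0.0665 -0.0968 -0.4456] rows 1.3619090137946024 7.723581717689761
t 11.05 tcp [0.6126 0.1147 0.3226] F [-0.8  0.4 -2.8] eul [-160.18  -20.31 -154.78]
scaled 1 [-0.097  0.198 -0.053] [ 0.067 -0.097 -0.446] J [-0.53  0.52  0.16  1.61  0.29  1.36  1.58]
```

```bash
python3 -m inch '[[-0.1,0.2,-0.05,0.067,-0.097,-0.446,-1],[-0.1,0.2,-0.05,0.067,-0.097,-0.446,-1],[-0.1,0.2,-0.05,0.067,-0.097,-0.446,-1],[-0.1,0.2,-0.05,0.067,-0.097,-0.446,-1],[-0.1,0.2,-0.05,0.067,-0.097,-0.446,-1],[-0.1,0.2,-0.05,0.067,-0.097,-0.446,-1],[-0.1,0.2,-0.05,0.067,-0.097,-0.446,-1],[-0.1,0.2,-0.05,0.067,-0.097,-0.446,-1]]'>/dev/null; sh j.sh
cat >> b.py <<'E'
n=max(np.linalg.norm(d)/.0417,np.degrees(np.linalg.norm(w))/7.16); f=min(1,7.8/n)
print("scaled",round(f,2),np.round(f*d/.25,3),np.round(f*w/np.radians(120),3),"J",o["joint_pos"].round(2))
E
python3 b.py 0 0 100
```

```text
J [-0.461  0.446 -0.079  1.722  0.43   1.15   2.31 ] [-3.037 -0.367 -1.675]
row [-0.1768  0.0897  0.6217] [ 0.2817  0.0229 -0.6748] rows 3.9121188614619515 12.2609097989721
now in bay mm [ 86.34  15.11 237.59] F bay [-0.7 -0.6 -2.1] t 11.72
scaled 0.64 [-0.113  0.057  0.395] [ 0.179  0.015 -0.429] J [-0.46  0.45 -0.08  1.72  0.43  1.15  2.31]
```

```bash
python3 -m inch '[[-0.11,0.06,0.35,0.18,0.015,-0.43,-1],[-0.11,0.06,0.35,0.18,0.015,-0.43,-1],[-0.11,0.06,0.35,0.18,0.015,-0.43,-1],[-0.11,0.06,0.35,0.18,0.015,-0.43,-1],[-0.11,0.06,0.35,0.18,0.015,-0.43,-1],[-0.11,0.06,0.35,0.18,0.015,-0.43,-1],[-0.11,0.06,0.35,0.18,0.015,-0.43,-1],[-0.11,0.06,0.35,0.18,0.015,-0.43,-1]]'>/dev/null;python3 b.py 0 0 90
```

```text
row [-0.1147  0.0388  0.2915] [ 0.1025  0.0074 -0.244 ] rows 1.892326734736581 4.437531024968006
now in bay mm [ 34.68   8.86 160.32] F bay [-1.1 -0.6 -2.9] t 12.38
scaled 1 [-0.115  0.039  0.291] [ 0.103  0.007 -0.244] J [-0.44  0.43 -0.14  2.08  0.95  0.63  2.69]
```

```bash
python3 -m inch '[[-0.115,0.039,0.29,0.103,0.007,-0.244,-1],[-0.115,0.039,0.29,0.103,0.007,-0.244,-1],[-0.115,0.039,0.29,0.103,0.007,-0.244,-1],[-0.115,0.039,0.29,0.103,0.007,-0.244,-1],[-0.115,0.039,0.29,0.103,0.007,-0.244,-1],[-0.115,0.039,0.29,0.103,0.007,-0.244,-1],[-0.115,0.039,0.29,0.103,0.007,-0.244,-1],[-0.115,0.039,0.29,0.103,0.007,-0.244,-1]]'>/dev/null;python3 b.py 0 0 70
```

```text
row [-0.0042  0.0058  0.0799] [ 0.0004  0.0001 -0.0036] rows 0.48095916228249724 0.060266650076156676
now in bay mm [ 1.06  1.45 89.98] F bay [-1.3 -0.4 -2.2] t 13.05
scaled 1 [-0.004  0.006  0.08 ] [ 0.     0.    -0.004] J [-0.43  0.52 -0.04  2.23  1.79  0.3   2.41]
```

Now the orientation converges. I settle at z = 60 mm and measure the held cassette and bay.

```bash
python3 -m inch '[[-0.004,0.006,0.12,0,0,-0.004,-1],[-0.004,0.006,0.12,0,0,-0.004,-1],[-0.004,0.006,0.12,0,0,-0.004,-1],[-0.004,0.006,0.12,0,0,-0.004,-1],[-0.004,0.006,0.12,0,0,-0.004,-1],[-0.004,0.006,0.12,0,0,-0.004,-1]]'>/dev/null;python3 b.py 0 0 60
python3 - <<'E'
from h import *; from plant import imaging,arm
BR=R.from_euler("ZY",[-6.1,-30],degrees=True); O=np.array([.6525,.1498,.0602])
o=arm.observe(); off=BR.inv().apply(o["tcp_pos"]-O); print(off)
L=[]
for n,(x,y) in (("top",(255,155)),("scene",(410,210))):
    s=imaging.snapshot(n); np.save(n+"2.npy",s,allow_pickle=True); im=cv2.resize(s["color"][y-40:y+40,x-40:x+40],None,fx=5,fy=5,interpolation=cv2.INTER_CUBIC)[:,:,::-1].copy()
    def dr(pts,org,col):
        q=np.array([((proj(s,O+BR.apply(np.array(p)/1000+org))-[x-40,y-40]+.5)*5) for p in pts]); cv2.polylines(im,[np.round(q).astype(int)],True,col,1)
    dr([(42,30,14),(42,-30,14),(-42,-30,14),(-42,30,14)],0,(0,255,255))
    c=off-[0,0,.0268]
    for z in(0,24): dr([(40,28,z),(40,-28,z),(-40,-28,z),(-40,28,z)],c,(255,0,255))
    dr([(30,8,46),(30,-8,46),(-30,-8,46),(-30,8,46)],c,(255,255,0))
    L.append(im)
cv2.imwrite("pics/ov.png",np.hstack(L))
E
```

```text
row [0.0018 0.0016 0.0006] [0.0001 0.0002 0.002 ] rows 0.014988421889322288 0.03297460040581835
now in bay mm [-0.45  0.41 60.14] F bay [-1.4  0.1 -3.2] t 13.55
scaled 1 [0.002 0.002 0.001] [0.    0.    0.002] J [-0.37  0.58 -0.09  2.22  1.92  0.33  2.31]
[-0.00045211  0.00040732  0.06014258]
```

View pics/ov.png

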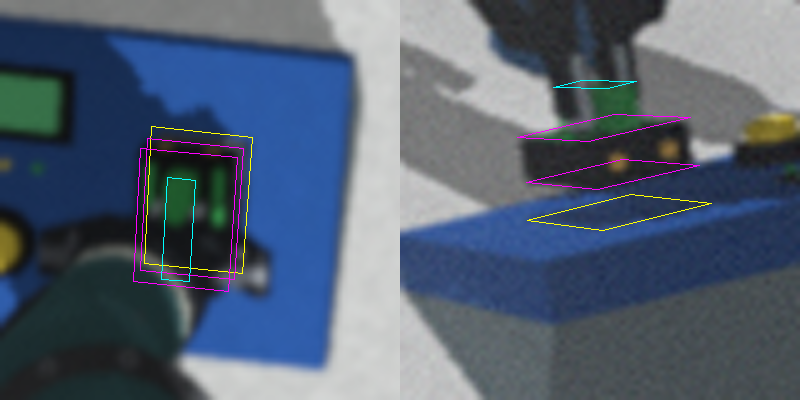

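The overlay shows the predicted box outline on the held cassette within about 1 px in both views. The bay opening is just below. I descend gently.

```bash
python3 -m inch '[[0.002,0.002,0.04,0,0,0.002,-1],[0.002,0.002,0.064,0,0,0.002,-1],[0.002,0.002,0.076,0,0,0.002,-1],[0.002,0.002,0.084,0,0,0.002,-1],[0.002,0.002,0.09,0,0,0.002,-1],[0.002,0.002,0.094,0,0,0.002,-1],[0.002,0.002,0.094,0,0,0.002,-1]]';python3 b.py 0 0 32
```

```text
t: 14.23
tcp_pos: [0.6343, 0.1509, 0.0909]
ee_rot: [3.14, -0.522, -0.106]
force: [0.1, 0.3, -2.6]
gripper_width: 0.171
grip_force: 60.4
row [ 0.0017 -0.0032  0.0146] [0.0006 0.0007 0.    ] rows 0.09037175804596963 0.015856404963034268
now in bay mm [-0.42 -0.8  35.66] F bay [-1.3  0.3 -2.3] t 14.23
scaled 1 [ 0.002 -0.003  0.015] [0.001 0.001 0.   ] J [-0.33  0.63 -0.12  2.2   1.99  0.36  2.26]
```

```bash
python3 -m inch '[[0,0,0.008,0,0,0,-1],[0,0,0.015,0,0,0,-1],[0,0,0.022,0,0,0,-1],[0,0,0.022,0,0,0,-1]]';python3 b.py 0 0 26
```

```text
t: 14.57
tcp_pos: [0.6372, 0.1506, 0.086]
ee_rot: [3.14, -0.522, -0.107]
force: [0.3, 0.3, -2.1]
gripper_width: 0.173
grip_force: 60.4
row [ 0.0016 -0.0035  0.0159] [ 0.0006  0.0007 -0.    ] rows 0.09774624839151425 0.016214412959116638
now in bay mm [-0.38 -0.86 29.97] F bay [-0.8  0.3 -2. ] t 14.57
scaled 1 [ 0.002 -0.003  0.016] [ 0.001  0.001 -0.   ] J [-0.32  0.64 -0.13  2.2   2.    0.36  2.25]
```

```bash
python3 -m inch '[[0,0,0.006,0,0,0,-1],[0,0,0.012,0,0,0,-1],[0,0,0.016,0,0,0,-1],[0,0,0.016,0,0,0,-1]]';python3 b.py 0 0 26
```

```text
t: 14.9
tcp_pos: [0.6378, 0.1507, 0.0847]
ee_rot: [3.141, -0.524, -0.106]
force: [-12.7, -0.1, 17.7]
gripper_width: 0.172
grip_force: 63.5
row [ 0.0017 -0.0028  0.0104] [ 0.0003 -0.0003  0.0002] rows 0.06526225620474128 0.008163798350227477
now in bay mm [-0.43 -0.69 28.6 ] F bay [-2.1 -1.5 21.6] t 14.9
scaled 1 [ 0.002 -0.003  0.01 ] [ 0. -0.  0.] J [-0.32  0.64 -0.14  2.2   2.01  0.37  2.24]
```

Contact at TCP z = 28.6 mm with about 22 N square to the floor, so it is seated. I ease off, release, retreat and look.

```bash
python3 -m inch '[[0,0,-0.006,0,0,0,-1],[0,0,-0.006,0,0,0,-1],[0,0,-0.006,0,0,0,0],[0,0,-0.006,0,0,0,0],[0,0,-0.006,0,0,0,0],[0,0,-0.006,0,0,0,0],[0,0,-0.006,0,0,0,0]]';python3 -m inch '[[0,0,-0.1,0,0,0,0],[0,0,-0.3,0,0,0,0],[0,0,-0.3,0,0,0,0],[0,0,-0.3,0,0,0,-1],[0,0,-0.3,0,0,0,-1],[0,0,-0.3,0,0,0,-1]]'; python3 b.py -35 115 80
python3 - <<'E'
from h import *; from plant import imaging
BR=R.from_euler("ZY",[-6.1,-30],degrees=True); O=np.array([.6525,.1498,.0602]); L=[]
for n,(x,y) in (("top",(255,155)),("scene",(410,210))):
    s=imaging.snapshot(n); im=cv2.resize(s["color"][y-40:y+40,x-40:x+40],None,fx=5,fy=5,interpolation=cv2.INTER_CUBIC)[:,:,::-1].copy()
    q=np.array([((proj(s,O+BR.apply(np.array(p)/1000))-[x-40,y-40]+.5)*5) for p in [(40,28,24),(40,-28,24),(-40,-28,24),(-40,28,24)]]); cv2.polylines(im,[np.round(q).astype(int)],True,(255,0,255),1); L.append(im)
cv2.imwrite("pics/seat.png",np.hstack(L))
E
```

```text
t: 15.48
tcp_pos: [0.6387, 0.1505, 0.084]
ee_rot: [3.14, -0.523, -0.107]
force: [0.0, 0.3, 0.6]
gripper_width: 0.5
grip_force: 0.0
t: 15.98
tcp_pos: [0.6014, 0.1544, 0.1484]
ee_rot: [3.14, -0.522, -0.106]
force: [0.2, -0.7, -1.5]
gripper_width: 0.081
grip_force: 0.0
row [-0.1387 -0.4636  0.0876] [0.0008 0.0008 0.0001] rows 2.948174959633448 0.01926848121520211
now in bay mm [ -0.27  -0.85 102.05] F bay [-0.5 -0.7 -1.4] t 15.98
scaled 1 [-0.139 -0.464  0.088] [0.001 0.001 0.   ] J [-0.46  0.49  0.01  2.25  1.75  0.27  2.45]
```

View pics/seat.png

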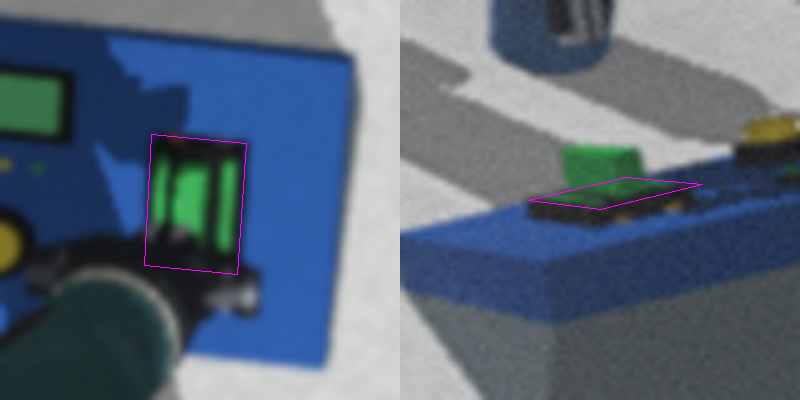

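The cassette sits flat and square in the bay in both views: the outline matches and the lip is even along the deck. Now the button, with the fingers shut.

```bash
python3 -m inch '[[-0.14,-0.464,0,0,0,0,-1],[-0.14,-0.464,0,0,0,0,-1],[-0.14,-0.464,0,0,0,0,-1],[-0.14,-0.464,0,0,0,0,-1],[-0.14,-0.464,0.1,0,0,0,-1],[-0.14,-0.464,0.1,0,0,0,-1],[-0.14,-0.464,0.1,0,0,0,-1]]'; python3 b.py -35 115 45
```

```text
t: 16.67
tcp_pos: [0.5956, 0.2701, 0.1079]
ee_rot: [3.137, -0.52, -0.106]
force: [-0.0, -0.4, 0.5]
gripper_width: 0.001
grip_force: 0.0
row [ 0.0051 -0.0065  0.124 ] [0.0023 0.0017 0.0001] rows 0.7450103418910352 0.04727488941652729
now in bay mm [-36.17 113.53  76.01] F bay [ 0.3 -0.4  0.4] t 16.67
scaled 1 [ 0.005 -0.006  0.124] [0.002 0.002 0.   ] J [-0.65  0.6  -0.01  2.16  1.6   0.36  2.42]
```

```bash
python3 -m inch '[[0.005,-0.006,0.09,0.002,0.002,0,-1],[0.005,-0.006,0.124,0.002,0.002,0,-1],[0.005,-0.006,0.144,0.002,0.002,0,-1],[0.005,-0.006,0.156,0.002,0.002,0,-1],[0.005,-0.006,0.156,0.002,0.002,0,-1]]'; python3 b.py -35 115 30
```

```text
t: 17.08
tcp_pos: [0.6164, 0.2701, 0.0766]
ee_rot: [-3.139, -0.526, -0.107]
force: [-0.2, -0.2, 0.1]
gripper_width: 0.003
grip_force: 0.0
row [-0.0041  0.0033  0.0341] [-0.001  -0.0012 -0.0004] rows 0.20716471540966783 0.02646380070399583
now in bay mm [-33.99 115.82  38.54] F bay [-0.1 -0.2  0.2] t 17.08
scaled 1 [-0.004  0.003  0.034] [-0.001 -0.001 -0.   ] J [-0.62  0.67 -0.03  2.13  1.76  0.37  2.28]
```

```bash
python3 -m inch '[[-0.004,0.003,0.012,0,0,0,-1],[-0.004,0.003,0.02,0,0,0,-1],[-0.004,0.003,0.028,0,0,0,-1],[-0.004,0.003,0.028,0,0,0,-1]]'; python3 b.py -35 115 30
```

```text
t: 17.42
tcp_pos: [0.6193, 0.2702, 0.0707]
ee_rot: [-3.138, -0.528, -0.107]
force: [-1.4, -0.0, 4.7]
gripper_width: 0.001
grip_force: 2.2
row [-0.0022  0.0047  0.0079] [-0.0016 -0.0019 -0.0001] rows 0.05640841465444878 0.04148745635045153
now in bay mm [-34.47 116.17  31.97] F bay [ 1.2 -0.2  4.8] t 17.42
scaled 1 [-0.002  0.005  0.008] [-0.002 -0.002 -0.   ] J [-0.61  0.68 -0.04  2.13  1.79  0.38  2.25]
```

Nearly down. Push another 3 mm until it is firm, hold, then retreat.

```bash
python3 -m inch '[[0,0,0.006,0,0,0,-1],[0,0,0.012,0,0,0,-1],[0,0,0.014,0,0,0,-1],[0,0,0.014,0,0,0,-1],[0,0,0.014,0,0,0,-1]]'; python3 b.py -35 115 30
```

```text
t: 17.83
tcp_pos: [0.6197, 0.2702, 0.0698]
ee_rot: [-3.138, -0.529, -0.106]
force: [-13.2, -2.7, 24.5]
gripper_width: 0.001
grip_force: 13.5
row [-0.0019  0.005   0.004 ] [-0.0019 -0.0028  0.0001] rows 0.04000299579534733 0.05625888231191641
now in bay mm [-34.54 116.25  31.01] F bay [ 1.1 -4.1 27.6] t 17.83
scaled 1 [-0.002  0.005  0.004] [-0.002 -0.003  0.   ] J [-0.6   0.69 -0.04  2.13  1.8   0.38  2.24]
```

```bash
python3 -m inch '[[0,0,-0.1,0,0,0,-1],[0,0,-0.3,0,0,0,-1],[0,0,-0.5,0,0,0,-1],[0,0,-0.5,0,0,0,-1],[0,0,-0.5,0,0,0,-1],[0,0,-0.5,0,0,0,-1],[0,0,-0.5,0,0,0,-1],[0,0,-0.5,0,0,0,-1]]'
python3 - <<'E'
from h import *; from plant import imaging; L=[]
for n,(x,y) in (("top",(250,155)),("scene",(420,205))):
    s=imaging.snapshot(n); L.append(cv2.resize(s["color"][y-40:y+40,x-40:x+40],None,fx=5,fy=5,interpolation=cv2.INTER_CUBIC)[:,:,::-1])
cv2.imwrite("pics/end.png",np.hstack(L))
E
```

```text
t: 18.5
tcp_pos: [0.5582, 0.2753, 0.1737]
ee_rot: [-3.141, -0.525, -0.106]
force: [0.1, -0.7, 0.0]
gripper_width: 0.0
grip_force: 0.0
```

View pics/end.png

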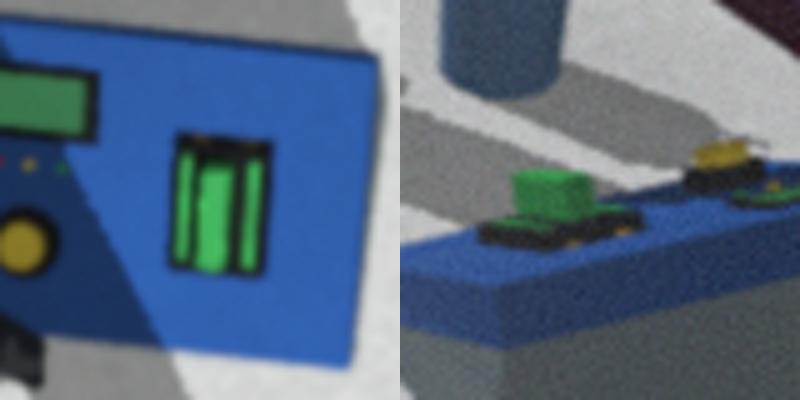

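The cassette is square and flat in the bay, at (220,205) in the left crop and (560,235) in the right. The button is back up at (720,155), and the gripper is clear.

```bash
python3 -c "
from plant import arm; print(arm.close_job())"
```

```text
the job is handed in; nothing more can be done
None
```

The green-handled cassette is seated flat and square in the bay, the test button was pressed down firmly and came back up, and the job was handed in after about 18.5 s; the hand-in gave no verdict.

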